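# Key in the order and hold the clip open over its card

## Robot

A 7-joint arm with a two-finger parallel gripper is mounted at the origin on the work surface. World frame = base frame: x ahead of the robot, y to its left, z up, the work surface at z = 0. Lengths are in m, angles in rad, forces in N, time in s.
With the tool pointing down it reaches from about 0.4 to 0.85 m from the base axis. Payload 10.4 kg.
Tool frame: the origin (TCP) lies at the very end of the fingers, on their centre line; the grasp point (between the pads) lies 19 mm behind it (manip.grip_point_offset is the z of the grasp point in the tool frame, in m); z points along the fingers, y is the direction in which the jaws open and shut (so a half turn about z gives the same grasp; the last joint's range is limited). The gripper opens to 85 mm and grips with 20 to 120 N. Pads are 22 mm wide; open, the fingers measure 114 mm over their backs; the gripper's body (76 mm by 85 mm) begins 54 mm behind the grasp point. The pads swing forward as they close: fully open they stand 13 mm farther back than shut.
Start: joints at [1.194, 0.332, -0.065, 1.46, 0.022, 1.35, -0.088], TCP at [0.217, -0.586, 0.231] pointing down, gripper open.
Joint ranges: [-2.6, 2.6], [-0.5, 2.12], [-1.47, 1.34], [0.16, 2.42], [-1.27, 4.41], [0.06, 2.06], [-2.6, 2.6]. Speed limits (rad/s): [2.22, 2.22, 2.79, 2.79, 3.14, 3.14, 3.14].

## Interface

Orientations are given as a unit quaternion [x, y, z, w].
In Python, from workcell import manip, camera, get_calibration, hand_in gives the robot as it stands.
- The arm moves only by the shell command python3 -m pendant 'ROWS' [FORCE]. ROWS is JSON, a list of rows, each a list of 5 numbers: the shift along the tool's x, y, z in units of 40 mm (1.0 is 40 mm), then the turn about the tool's z in units of 6 degrees (1.0 is 6 degrees), then the closure, from 0 (fully open) to 1 (shut). A call has 1 to 5 rows; each row is the pose to reach, as a shift and turn from the pose commanded when the call began, along the tool's axes at that moment; what a row does not reach only later rows make up. A row lasts 1/8 s, in which the tool goes at most 62.5 mm and 10.7 degrees, less where a joint would pass 70% of its speed; a pose out of reach is approached as far as the arm can. A call with a gripper value outside its range is refused whole. The fingers move at their own pace and stop on an object; FORCE is the grip in N (left out, the last holds). Time passes only in rows, so rows that repeat a pose let the fingers close. It gives the time, the measured TCP pose, the force and the opening at its end, in the units of the state.
- manip.get_obs(): the state, without advancing time (a new reading comes with each control period).
- camera(name): name is "scene" or "top"; returns (picture, depth): 400x640x3 uint8, red, green, blue; 400x640 float32, m along the optical axis (not along the pixel's ray), 0 where there is no reading.
- get_calibration(name): a dict with "vfov" (degrees; the focal length in pixels is half the picture's height over the tangent of half this angle, whatever the lens; pixels are square), "cx", "cy" (the principal point, pixels), "distortion" ([k1, k2, p1, p2, k3] as OpenCV has them; the pictures are not rectified), "position" and "rotation" of the camera in the world. Camera axes: x right, y down, z forward; pixel columns grow to the right and rows downward; lengths in m; the calibration is good to about 2 mm. A picture is of the moment at which its call begins. get_calibration takes no time and is no camera call.
- hand_in(): hands the job in, once; it reports no verdict.
The state is a dict: "clock": time; "joint_pos": joint angles; "joint_velocities": joint speeds; "tau": joint torques, N m; "position": TCP position; "ee_rot": TCP orientation; "ft_force": force on the tool from outside, world axes, zero at the start; "torque": the same for the moment, N m; "grip_width": opening from 0.0 (shut) to 1.0 (fully open).
Only numpy, scipy, OpenCV 4.12 (cv2) and the standard library are available. Lean on these libraries where they do the work, as an engineer would, in place of code of your own. Each camera call takes 0.05 s, during which the arm holds its last target.

## Task

Enter the order on the keypad: press the green key, then the yellow, then the red, one at a time, well down and without pressing the blue one. Then squeeze the red spring clip by its two wings, take it off its rail, and finish holding it upright, wide open and still, its jaws hanging either side of the middle of the order card's top edge with the card well inside the mouth and touching nothing of the clip, so that a colleague can slip a receipt in; the program ends while holding it so. Do not shove the card stand or disturb the other things on the counter.

Things in the scene. Friction and masses are not known exactly. Their poses are not given: they have to be found in the camera images.
- key_green_top (a point): The green key: round cap 30 mm across on a grey keypad (140 x 140 mm, lying flat; four keys in a 2 x 2 square, 58 mm apart). This point is the centre of the cap's top, 34 mm above the table when up. It goes straight down, 6 mm at most, and springs back; fully down takes about 4 N.
- key_yellow_top (a point): The yellow key: round cap 30 mm across on a grey keypad (140 x 140 mm, lying flat; four keys in a 2 x 2 square, 58 mm apart). This point is the centre of the cap's top, 34 mm above the table when up. It goes straight down, 6 mm at most, and springs back; fully down takes about 4 N.
- key_red_top (a point): The red key: round cap 30 mm across on a grey keypad (140 x 140 mm, lying flat; four keys in a 2 x 2 square, 58 mm apart). This point is the centre of the cap's top, 34 mm above the table when up. It goes straight down, 6 mm at most, and springs back; fully down takes about 4 N.
- key_blue_top (a point): The blue key: round cap 30 mm across on a grey keypad (140 x 140 mm, lying flat; four keys in a 2 x 2 square, 58 mm apart). This point is the centre of the cap's top, 34 mm above the table when up. It goes straight down, 6 mm at most, and springs back; fully down takes about 4 N.
- key_green (a joint): How far the green key is down, in m: 0 up, 0.006 fully down; it counts as pressed beyond 0.004.
- key_yellow (a joint): How far the yellow key is down, in m: 0 up, 0.006 fully down; it counts as pressed beyond 0.004.
- key_red (a joint): How far the red key is down, in m: 0 up, 0.006 fully down; it counts as pressed beyond 0.004.
- key_blue (a joint): How far the blue key is down, in m: 0 up, 0.006 fully down; it counts as pressed beyond 0.004.
- clip: Red spring clip, 85 mm tall, about 60 g, jaws down, clamped on the rail's fin. Origin: middle of its hinge barrel (10 mm across, 40 mm long), half-way up; z up, y along the hinge and the fin, x the squeezing line. Two jaw plates 36 mm wide (y), 6 mm thick, hang 45 mm below the origin; two wings spread up and out. Squeezing the wings together in x opens the jaws.
- clip_grip (a point): The point to squeeze about, half-way between the two wing-end bars of the parked clip, 40 mm above the clip's origin, axes as the clip. Bars: round, 8 mm across, 42 mm long (y), 27 mm either side in x: 62 mm over both. Nothing stands above them. At the stop they are 35 mm over both and 7 mm higher on the clip. Each bar takes about 5 N to start, 10 N at the stop.
- clip_jaw (a joint): Opening angle of one jaw in rad (the other mirrors it): -0.06 shut, 0 parked on the 6 mm fin (jaws parallel, 6 mm apart), 0.32 at the stop (tips about 34 mm apart). The gap at the tips is about 6 mm + 90 mm x angle. It springs shut.
- rail: The clip rail, fixed: black base 70 x 170 mm, 16 mm high, with an upright aluminium fin 6 mm thick (x), 160 mm long (y), its top 72 mm above the table. Origin: centre of the underside; the fin runs along y through it. The parked clip's jaw tips are 45 mm above the table, 27 mm below the fin's top.
- card_stand: The order card in its stand, standing loose on the table, about 0.9 kg: dark wooden base 75 x 110 x 22 mm, with an upright stiff white card, orange along the top edge, 3 mm thick (x), 90 mm wide (y), its top edge 130 mm above the table. Origin: centre of the underside.
- card_edge (a point): Middle of the card's top edge, 130 mm above the table. Axes as card_stand: y along the edge, x through the card's thickness, z up.
- sauce_bottle: A bystander: yellow sauce bottle, 60 mm across, 130 mm tall. Leave it alone. Origin: centre of the underside.
- spice_jar: A bystander: amber spice jar, 42 mm across, 85 mm tall. Leave it alone. Origin: centre of the underside.
- salt_jar: A bystander: clear jar with steel cap, 42 mm across, 85 mm tall. Leave it alone. Origin: centre of the underside.
- dip_pot: A bystander: white dip bowl, 70 mm across, 40 mm tall. Leave it alone. Origin: centre of the underside.
- takeaway_box: A bystander: closed brown takeaway box, 130 x 150 x 52 mm. Leave it alone. Origin: centre of the underside.
- spatula: A bystander: spatula with black handle, 240 mm long, lying flat. Leave it alone. Origin: centre of the underside.
- mug: A bystander: blue mug, 76 mm across, 85 mm tall. Leave it alone. Origin: centre of the underside.
There are look-alikes about, which are no part of the job. What is shaped like the clip but black is not meant.

How it is judged:
By the outcome, as a careful person would: the job done as asked, in the order asked, and still so for the second after the job is handed in, while the arm keeps its last pose, push and grip.
It also fails if it takes over 61 s, if anything falls off the work surface, if the arm or the gripper's body presses on something with over 40 N, if the wrist force passes 120 N, or if a joint passes its speed limit or range.

## Working session

There is one attempt and no reset: what is moved stays moved. The work goes in short steps, Python scripts to look and compute and a shell command to move; the robot and the scene stay as the last step left them, time stands still between calls to the robot, and variables do not carry over. Pictures are saved under pics/ and viewed, and the job is handed in when it is done.

```bash
ls; mkdir -p pics; cat > h.py <<'E'
import numpy as np, cv2
from workcell import manip, camera, get_calibration, hand_in
from scipy.spatial.transform import Rotation as R
def cal(n):
    c=get_calibration(n); f=200/np.tan(np.radians(c['vfov'])/2)
    K=np.array([[f,0,c['cx']],[0,f,c['cy']],[0,0,1]]); 
    r=np.array(c['rotation'],float)
    if r.shape!=(3,3): r=R.from_quat(r).as_matrix()
    return K,np.array(c['distortion'],float),np.array(c['position'],float),r
def shot(n,name):
    im,d=camera(n); np.savez(f'{name}_{n}.npz',im=im,d=d)
    cv2.imwrite(f'pics/{name}_{n}.png',im[:,:,::-1]); return im,d
def load(n,name):
    z=np.load(f'{name}_{n}.npz'); return z['im'],z['d']
def pts(n,uv,depth):
    K,D,p,r=cal(n); uv=np.asarray(uv,float).reshape(-1,1,2)
    xy=cv2.undistortPoints(uv,K,D).reshape(-1,2); z=np.asarray(depth).reshape(-1,1)
    return (np.hstack([xy,np.ones((len(xy),1))])*z)@r.T+p
def ray_z(n,uv,h):
    K,D,p,r=cal(n); xy=cv2.undistortPoints(np.asarray(uv,float).reshape(-1,1,2),K,D).reshape(-1,2)
    d=np.hstack([xy,np.ones((len(xy),1))])@r.T
    return p+d*((h-p[2])/d[:,2])[:,None]
def cloud(n,im,d):
    v,u=np.mgrid[0:400,0:640]; P=pts(n,np.stack([u.ravel(),v.ravel()],1),d.ravel()).reshape(400,640,3)
    P[d==0]=np.nan; return P
def proj(n,X):
    K,D,p,r=cal(n); X=np.asarray(X,float).reshape(-1,3); return cv2.projectPoints((X-p)@r,np.zeros(3),np.zeros(3),K,D)[0].reshape(-1,2)
def crop(im,u0,v0,u1,v1,s,name):
    cv2.imwrite(f'pics/{name}.png',cv2.resize(im[v0:v1,u0:u1,::-1],None,fx=s,fy=s,interpolation=cv2.INTER_CUBIC))
E
python3 - <<'E'
from h import *
for n in('scene','top'):
    print(n,get_calibration(n)); shot(n,'a')
o=manip.get_obs(); print(o); print(R.from_quat(o['ee_rot']).as_matrix().round(3), manip.grip_point_offset)
E
```

```text
pics
scene {'vfov': 56.13541269669967, 'cx': 319.49725859063903, 'cy': 195.93926265735692, 'distortion': array([-0.03361493,  0.        ,  0.        ,  0.        ,  0.        ]), 'position': array([1.27523119, 0.33877774, 0.7203658 ]), 'rotation': array([ 0.4622037 ,  0.77465199, -0.37625841, -0.21145127])}
top {'vfov': 45.1955591174441, 'cx': 312.73206795615744, 'cy': 191.19744550384388, 'distortion': array([-0.02403176,  0.        ,  0.        ,  0.        ,  0.        ]), 'position': array([ 0.33307132, -0.0396393 ,  1.41965555]), 'rotation': array([ 0.72976003, -0.67596079,  0.06933451, -0.0756309 ])}
{'clock': 0.1, 'joint_pos': array([ 1.1944148 ,  0.33283749, -0.06468728,  1.46086442,  0.02160722,
        1.3499308 , -0.08852404]), 'joint_velocities': array([-1.08146149e-03, -1.52013397e-03, -5.46254311e-04, -3.04461000e-03,
        2.84856608e-04,  1.03248092e-03, -2.88186283e-05]), 'tau': array([ 6.32415304e-04, -6.26744199e+01,  4.86483634e-02, -3.92428637e+01,
        1.63623306e-02,  6.96246017e-03,  3.96503310e-05]), 'position': array([ 0.21639493, -0.58596953,  0.23057409]), 'ee_rot': array([ 9.84396688e-01,  1.75962236e-01, -1.54043178e-04, -6.54337611e-04]), 'ft_force': array([-0.78307519,  0.02448079,  0.72586164]), 'torque': array([ 0.02777792, -0.01012334,  0.03505827]), 'grip_width': 1.0024819757208512}
[[ 0.938  0.346 -0.001]
 [ 0.346 -0.938  0.001]
 [-0.    -0.001 -1.   ]] -0.0187
```

View pics/a_scene.png

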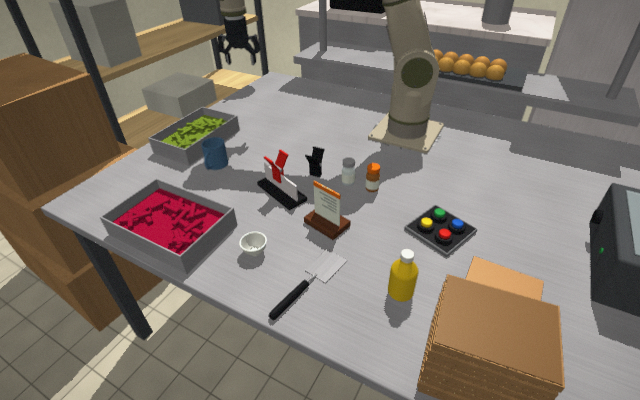

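View pics/a_top.png

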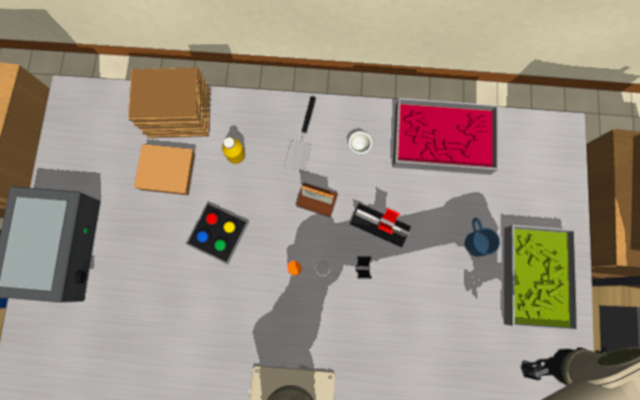

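The scene view shows the keypad with green (440,213), yellow (427,223), red (445,234) and blue (457,225). The red clip is on its rail at (278,166) and the card stand is at (327,210). In the top view the clip is at (390,220), the card at (316,199) and the keypad at (218,232).

Candidates for the clip are the red clip at scene (278,166) and the black look-alike at (316,160). The red one on the rail's fin matches the description. I'll check it in a close crop.

```bash
python3 - <<'E'
from h import *
a,d=load('scene','a'); t,dt=load('top','a')
L=cv2.resize(a[140:245,245,None] if 0 else a[140:245,245:360],None,fx=5,fy=5,interpolation=cv2.INTER_CUBIC)
cv2.imwrite('pics/c1.png',L[:,:,::-1])
crop(t,285,170,425,285,5,'c2'); 
Pt=cloud('top',t,dt); Ps=cloud('scene',a,d)
# keys
hs=cv2.cvtColor(t,cv2.COLOR_RGB2HSV)
def cen(m,h,n='top'):
    v,u=np.nonzero(m); return ray_z(n,[[u.mean(),v.mean()]],h)[0].round(4),len(u),(u.mean().round(1),v.mean().round(1))
for n,im in(('top',t),('scene',a)):
    hs=cv2.cvtColor(im,cv2.COLOR_RGB2HSV); H,S,V=cv2.split(hs)
    box=np.zeros(H.shape,bool)
    if n=='top': box[195:270,180:255]=1
    else: box[200:260,400:480]=1
    c=box&(S>150)&(V>90)
    for k,m in dict(green=(H>45)&(H<85),yellow=(H>20)&(H<35),red=(H<8)|(H>172),blue=(H>100)&(H<125)).items():
        print(n,k,cen(c&m,0.033,n))
    # red clip
    box[:]=0
    if n=='top': box[195:250,345:420]=1
    else: box[145:205,255:300]=1
    m=box&(S>150)&(V>90)&((H<8)|(H>172)); P=(Pt if n=='top' else Ps)[m]; P=P[~np.isnan(P[:,0])]
    print(n,'clip',m.sum(),P.min(0).round(3),P.max(0).round(3),np.median(P,0).round(3))
    hi=P[P[:,2]>0.1]; print(len(hi),hi.mean(0) if len(hi) else '')
E
```

```text
top green (array([0.4431, 0.2392, 0.033 ]), 96, (np.float64(219.8), np.float64(244.9)))
top yellow (array([0.4974, 0.2187, 0.033 ]), 119, (np.float64(228.9), np.float64(226.8)))
top red (array([0.5176, 0.2726, 0.033 ]), 116, (np.float64(211.4), np.float64(218.5)))
top blue (array([0.4636, 0.2937, 0.033 ]), 108, (np.float64(201.9), np.float64(236.4)))
top clip 259 [ 0.503 -0.27   0.001] [ 0.572 -0.201  0.138] [ 0.545 -0.23   0.117]
217 [ 0.53915327 -0.22953074  0.12023744]
scene green (array([0.4442, 0.2406, 0.033 ]), 62, (np.float64(439.0), np.float64(211.8)))
scene yellow (array([0.501 , 0.2208, 0.033 ]), 100, (np.float64(426.0), np.float64(222.0)))
scene red (array([0.5198, 0.2746, 0.033 ]), 103, (np.float64(444.3), np.float64(232.9)))
scene blue (array([0.4666, 0.295 , 0.033 ]), 83, (np.float64(457.0), np.float64(223.0)))
scene clip 283 [ 0.506 -0.254  0.047] [ 0.572 -0.201  0.136] [ 0.535 -0.224  0.103]
156 [ 0.52933805 -0.22307003  0.11855323]
```

View pics/c1.png

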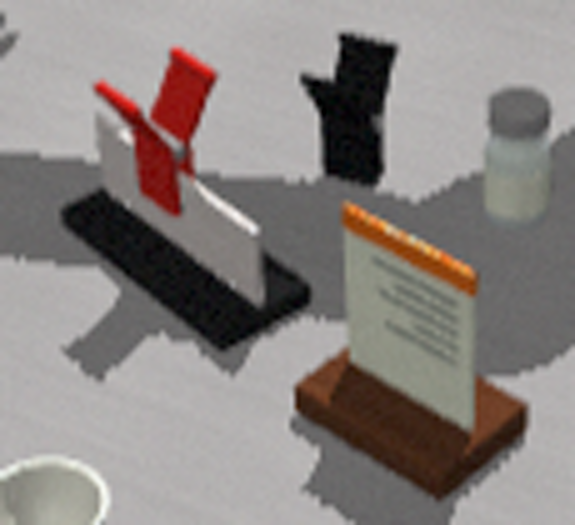

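View pics/c2.png

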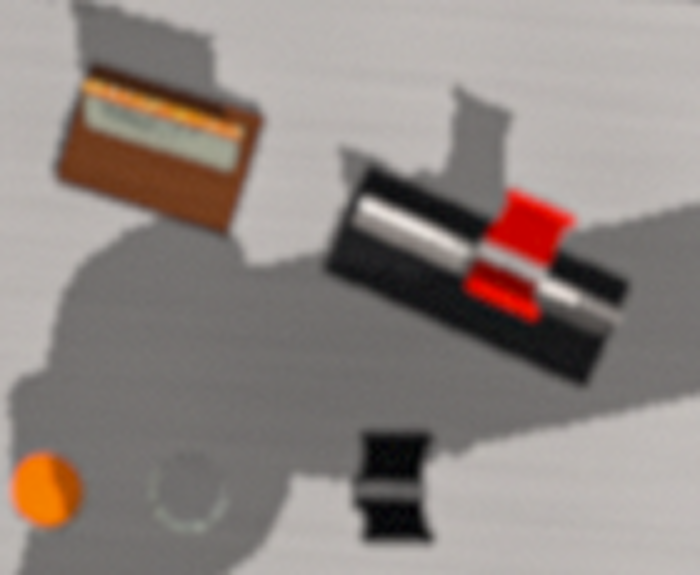

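```bash
python3 - <<'E'
from h import *
for n,bc,bk in(('top',(340,185,425,250),(290,175,345,220)),('scene',(250,140,310,215),(300,175,355,240))):
    im,d=load(n,'a'); P=cloud(n,im,d); H,S,V=cv2.split(cv2.cvtColor(im,cv2.COLOR_RGB2HSV)); H=H.astype(int)
    def box(b): m=np.zeros(H.shape,bool); m[b[1]:b[3],b[0]:b[2]]=1; return m
    red=box(bc)&(S>150)&(V>80)&((H<8)|(H>172))
    Q=P[red&(P[...,2]>0.126)]; print(n,'bars',len(Q))
    if len(Q)>8:
        c=Q[:,:2].mean(0); 
        from scipy.cluster.vq import kmeans2
        ce,l=kmeans2(Q[:,:2],np.array([[0.51,-0.24],[0.57,-0.22]]),minit='matrix')
        for k in(0,1):
            q=Q[l==k]
            if len(q)<3: continue
            r=cv2.minAreaRect(q[:,:2].astype(np.float32)); print(' bar',len(q),q.mean(0).round(4),[np.round(x,4) for x in r],'z',q[:,2].max().round(4))
    fin=box(bc)&~red&(S<60)&(P[...,2]>0.062)&(P[...,2]<0.078)&(V>110)
    q=P[fin]; print('fin',len(q))
    if len(q)>5:
        q2=q[q[:,2]>0.068]; print(cv2.minAreaRect(q2[:,:2].astype(np.float32)),cv2.fitLine(q2[:,:2].astype(np.float32),cv2.DIST_HUBER,0,.001,.001).ravel(), np.median(q[:,2]))
    card=box(bk)&(P[...,2]>0.118)
    q=P[card]; print('card',len(q),q[:,2].max())
    print(cv2.minAreaRect(q[:,:2].astype(np.float32)),q.mean(0),cv2.fitLine(q[:,:2].astype(np.float32),cv2.DIST_HUBER,0,.001,.001).ravel())
    base=box((bk[0]-5,bk[1]-5,bk[2]+5,bk[3]+5))&(H<15)&(S>90)&(P[...,2]>0.015)&(P[...,2]<0.03)
    q=P[base]; print('base',len(q),cv2.minAreaRect(q[:,:2].astype(np.float32)))
    blk=box((bc[0]-5,bc[1]-5,bc[2]+5,bc[3]+5))&(V<60)&(P[...,2]>0.010)&(P[...,2]<0.022); q=P[blk]; print('rail',len(q),cv2.minAreaRect(q[:,:2].astype(np.float32)))
E
```

```text
top bars 85
 bar 47 [ 0.511  -0.2198  0.1317] [array([ 0.5113, -0.2198]), array([0.0406, 0.0086]), np.float64(74.6915)] z 0.1382
 bar 38 [ 0.5608 -0.2374  0.1318] [array([ 0.5606, -0.2369]), array([0.0352, 0.0087]), np.float64(73.7638)] z 0.1372
fin 103
((0.5396417379379272, -0.22001558542251587), (0.15808166563510895, 0.0065419115126132965), 69.74281311035156) [ 0.3464693   0.9380613   0.54089075 -0.21641605] 0.07049124027844011
card 68 0.13648621701216967
((0.6011671423912048, -0.02840256690979004), (0.08964696526527405, 0.0049436441622674465), 76.27415466308594) [ 0.60024798 -0.02876007  0.12748211] [ 0.22662936  0.9739811   0.60061496 -0.02558835]
base 539 ((0.5998985767364502, -0.0279594287276268), (0.1060909554362297, 0.07395219057798386), 77.27405548095703)
rail 688 ((0.5393831133842468, -0.22051355242729187), (0.1671665906906128, 0.06824664026498795), 69.79277038574219)
scene bars 47
 bar 27 [ 0.5137 -0.2176  0.1309] [array([ 0.5135, -0.2195]), array([0.0383, 0.0045]), np.float64(70.7171)] z 0.1352
 bar 20 [ 0.5657 -0.2347  0.133 ] [array([ 0.5646, -0.236 ]), array([0.0373, 0.0039]), np.float64(68.6009)] z 0.1356
fin 104
((0.5400972962379456, -0.21939308941364288), (0.15845327079296112, 0.007801990956068039), 70.13660430908203) [ 0.33612356  0.9418179   0.5544724  -0.18197592] 0.07031599728981897
card 131 0.13276515027949087
((0.600621223449707, -0.0275932177901268), (0.0930122658610344, 0.007239583879709244), 76.0547103881836) [ 0.60123336 -0.02722656  0.12564297] [ 0.23749243  0.9713894   0.60123336 -0.02722656]
base 483 ((0.6023001670837402, -0.026920199394226074), (0.10844126343727112, 0.07312453538179398), 76.9593734741211)
rail 471 ((0.556206464767456, -0.19682157039642334), (0.2352384775876999, 0.180989071726799), 29.600509643554688)
```

```bash
cat >> h.py <<'E'
def plan(x,y,z,ydeg=None):
    o=manip.get_obs(); M=R.from_quat(o['ee_rot']).as_matrix(); p=o['position']
    s=M.T@(np.array([x,y,z])-p)/0.04; cur=np.degrees(np.arctan2(M[1,1],M[0,1])); 
    t=0 if ydeg is None else -(((ydeg-cur+90)%180)-90)/6
    print('t',round(o['clock'],2),'pos',p.round(4),'yaw_y',cur.round(2),'tilt',M[:,2].round(4),'F',o['ft_force'].round(1),'w',round(o['grip_width'],3),'j7',o['joint_pos'][6].round(2)); print('ROW',s.round(3),'turn',round(t,2))
E
python3 - <<'E'
from h import *
plan(0.45,-0.25,0.23,-20); plan(.4436,.2399,.06,-20)
E
```

```text
t 0.1 pos [ 0.2164 -0.586   0.2306] yaw_y -69.73 tilt [-5.0e-04  1.2e-03 -1.0e+00] F [-0.8  0.   0.7] w 1.002 j7 -0.09
ROW [ 8.388 -5.856  0.022] turn -8.29
t 0.1 pos [ 0.2164 -0.586   0.2306] yaw_y -69.73 tilt [-5.0e-04  1.2e-03 -1.0e+00] F [-0.8  0.   0.7] w 1.002 j7 -0.09
ROW [ 12.481 -17.395   4.287] turn -8.29
```

```bash
python3 -m pendant '[[1.6,-1.1,0,-1.6,0.2],[3.2,-2.2,0,-3.3,0.5],[4.8,-3.3,0,-5,1],[6.4,-4.4,0,-6.6,1],[7.5,-5.3,0,-8.3,1]]' 40
python3 - <<'E'
from h import *
plan(0.44,-0.05,0.2,-20); plan(.4436,.2399,.06,-20)
E
```

```text
clock: 0.72
position: [0.3955, -0.3277, 0.2312]
ee_rot: [0.817, 0.576, -0.0, 0.0]
ft_force: [1.6, -0.6, 0.3]
grip_width: 0.004
t 0.72 pos [ 0.3955 -0.3277  0.2312] yaw_y -19.6 tilt [-2.e-04 -1.e-04 -1.e+00] F [ 1.6 -0.6  0.3] w 0.004 j7 0.23
ROW [ 6.914 -1.28   0.778] turn 0.07
t 0.72 pos [ 0.3955 -0.3277  0.2312] yaw_y -19.6 tilt [-2.e-04 -1.e-04 -1.e+00] F [ 1.6 -0.6  0.3] w 0.004 j7 0.23
ROW [13.772 -3.626  4.277] turn 0.07
```

```bash
python3 -m pendant '[[1.4,-0.3,0,0,1],[2.8,-0.6,0,0,1],[4.2,-0.9,0.3,0,1],[5.6,-1.2,0.6,0,1],[7,-1.4,0.8,0,1]]'
python3 - <<'E'
from h import *
plan(.4436,.2399,.06,-20)
E
```

```text
clock: 1.35
position: [0.437, -0.0456, 0.1988]
ee_rot: [0.819, 0.574, -0.0, 0.0]
ft_force: [0.4, 0.2, 0.5]
grip_width: -0.004
t 1.35 pos [ 0.437  -0.0456  0.1988] yaw_y -19.94 tilt [-3.e-04 -6.e-04 -1.e+00] F [0.4 0.2 0.5] w -0.004 j7 -0.32
ROW [ 6.767 -2.279  3.465] turn 0.01
```

```bash
python3 -m pendant '[[1.4,-0.5,0,0,1],[2.8,-1,0.4,0,1],[4.2,-1.5,1.3,0,1],[5.6,-2,2.2,0,1],[6.75,-2.3,3.1,0,1]]'
python3 -m pendant '[[0,0,0,0,1],[0,0,0,0,1]]'
python3 - <<'E'
from h import *
plan(.4436,.2399,.034,-20); a,_=shot('scene','k'); t,_=shot('top','k')
crop(a,380,160,500,265,5,'k1');crop(t,170,190,270,275,6,'k2')
print(proj('top',[.4436,.2399,.034]),proj('scene',[.4436,.2399,.034]))
E
```

```text
clock: 1.98
position: [0.4425, 0.2306, 0.0811]
ee_rot: [0.819, 0.574, 0.001, 0.0]
ft_force: [1.3, -2.1, 0.9]
grip_width: -0.007
clock: 2.22
position: [0.4422, 0.2287, 0.0816]
ee_rot: [0.819, 0.574, -0.0, -0.0]
ft_force: [0.2, -1.6, 1.2]
grip_width: 0.002
t 2.23 pos [0.4422 0.2287 0.0816] yaw_y -19.9 tilt [-9.e-04 -3.e-04 -1.e+00] F [ 0.2 -1.6  1.2] w 0.002 j7 -1.15
ROW [ 0.276 -0.061  1.19 ] turn 0.02
[[219.49170488 244.63965462]] [[438.9070885  211.33009545]]
```

View pics/k1.png

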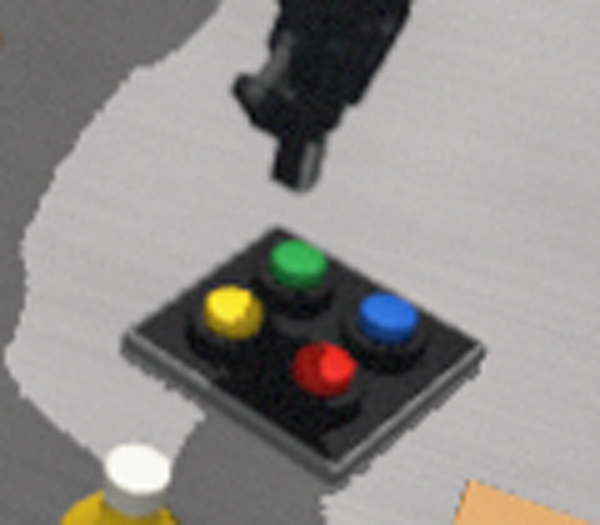

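View pics/k2.png

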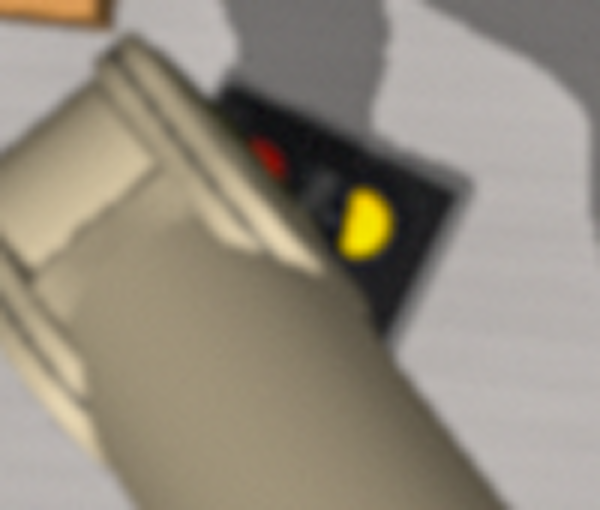

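The closed fingertip sits above the green key in the scene view. I'll do the small correction now and then press.

```bash
python3 -m pendant '[[0.28,-0.06,0.6,0,1],[0.28,-0.06,1.0,0,1],[0.28,-0.06,1.0,0,1]]'
python3 - <<'E'
from h import *
plan(.4440,.2399,.029,-20)
E
```

```text
clock: 2.7
position: [0.4436, 0.239, 0.0413]
ee_rot: [0.819, 0.574, -0.001, 0.0]
ft_force: [-0.0, -0.0, 0.6]
grip_width: -0.0
t 2.7 pos [0.4436 0.239  0.0413] yaw_y -19.99 tilt [-0.0011 -0.0013 -1.    ] F [-0.  -0.   0.6] w -0.0 j7 -1.22
ROW [0.026 0.    0.307] turn 0.0
```

```bash
python3 -m pendant '[[0.02,0,0.18,0,1],[0.02,0,0.25,0,1],[0.02,0,0.31,0,1],[0.02,0,0.31,0,1],[0.02,0,0.31,0,1]]'
python3 - <<'E'
from h import *
plan(.4440,.2399,.0285,-20);a,_=shot('scene','k3');crop(a,380,160,500,265,5,'k3')
E
```

```text
clock: 3.32
position: [0.4445, 0.241, 0.0297]
ee_rot: [0.819, 0.574, 0.0, 0.0]
ft_force: [1.1, -2.0, 2.7]
grip_width: -0.0
t 3.33 pos [0.4445 0.241  0.0297] yaw_y -19.94 tilt [ 6.e-04 -0.e+00 -1.e+00] F [ 1.1 -2.   2.7] w -0.0 j7 -1.24
ROW [-0.031 -0.003  0.029] turn 0.01
```

View pics/k3.png

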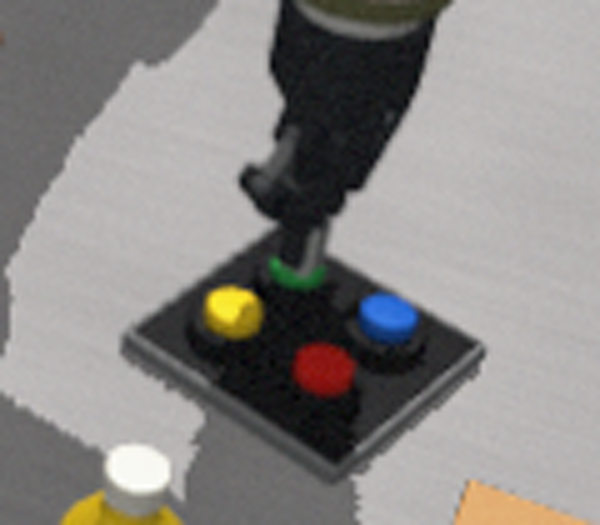

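The finger is on the green cap, about 4 mm down. I'll push on to the bottom.

```bash
python3 -m pendant '[[-0.02,0,0.04,0,1],[-0.02,0,0.06,0,1],[-0.02,0,0.06,0,1],[-0.02,0,0.06,0,1]]'

```

```text
clock: 3.88
position: [0.4445, 0.2411, 0.028]
ee_rot: [0.819, 0.574, 0.001, 0.0]
ft_force: [-0.4, -2.1, 14.1]
grip_width: 0.0
```

Green bottomed out at z 0.028 with 14 N. Next I'll lift and go to yellow.

```bash
python3 -m pendant '[[0,0,-0.4,0,1],[0,0,-0.6,0,1],[0,0,-0.6,0,1]]'
python3 - <<'E'
from h import *
plan(.4992,.2198,.040,-20)
E
```

```text
clock: 4.25
position: [0.4441, 0.2404, 0.0515]
ee_rot: [0.819, 0.574, 0.0, 0.0]
ft_force: [-0.7, -0.0, -0.0]
grip_width: -0.001
t 4.25 pos [0.4441 0.2404 0.0515] yaw_y -19.93 tilt [ 8.e-04  0.e+00 -1.e+00] F [-0.7 -0.  -0. ] w -0.001 j7 -1.21
ROW [-0.013  1.471  0.288] turn 0.01
```

```bash
python3 -m pendant '[[0,0.7,0,0,1],[0,1.46,0,0,1],[0,1.46,0.2,0,1],[0,1.46,0.25,0,1],[0,1.46,0.25,0,1]]'
python3 - <<'E'
from h import *
plan(.4992,.2198,.0275,-20)
E
```

```text
clock: 4.88
position: [0.4977, 0.2209, 0.0407]
ee_rot: [0.818, 0.575, -0.0, -0.0]
ft_force: [-0.1, 0.5, -0.1]
grip_width: 0.001
t 4.88 pos [0.4977 0.2209 0.0407] yaw_y -19.85 tilt [-9.e-04 -2.e-04 -1.e+00] F [-0.1  0.5 -0.1] w 0.001 j7 -1.16
ROW [-0.013  0.044  0.329] turn 0.02
```

```bash
python3 -m pendant '[[0,0.03,0.16,0,1],[0,0.03,0.25,0,1],[0,0.03,0.33,0,1],[0,0.03,0.36,0,1],[0,0.03,0.36,0,1]]'
python3 - <<'E'
from h import *
a,_=shot('scene','k4');crop(a,380,160,500,265,5,'k4')
E
```

```text
clock: 5.5
position: [0.5001, 0.2203, 0.0279]
ee_rot: [0.819, 0.574, 0.0, 0.0]
ft_force: [-7.1, -3.5, 18.9]
grip_width: 0.001
```

View pics/k4.png

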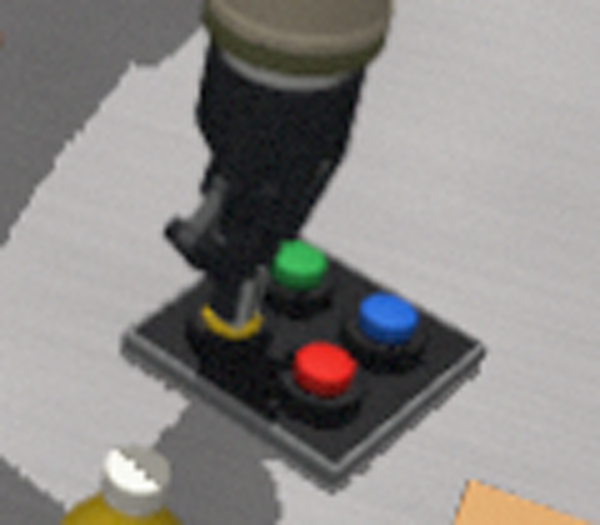

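Yellow is at the bottom (z 0.0279, 19 N) and the other keys are up. Next is red.

```bash
python3 -m pendant '[[0,0,-0.4,0,1],[0,0,-0.65,0,1],[0,0,-0.65,0,1]]'
python3 - <<'E'
from h import *
plan(.5187,.2736,.040,-20)
E
```

```text
clock: 5.92
position: [0.5004, 0.2201, 0.0534]
ee_rot: [0.819, 0.574, 0.001, 0.0]
ft_force: [-0.7, 0.8, -0.1]
grip_width: 0.001
t 5.92 pos [0.5004 0.2201 0.0534] yaw_y -19.94 tilt [ 1.4e-03  2.0e-04 -1.0e+00] F [-0.7  0.8 -0.1] w 0.001 j7 -1.14
ROW [ 1.413 -0.028  0.335] turn 0.01
```

```bash
python3 -m pendant '[[0.7,0,0,0,1],[1.42,0,0,0,1],[1.42,-0.02,0.2,0,1],[1.42,-0.02,0.3,0,1],[1.42,-0.02,0.3,0,1]]'
python3 - <<'E'
from h import *
plan(.5187,.2736,.0275,-20)
E
```

```text
clock: 6.55
position: [0.5183, 0.2724, 0.0399]
ee_rot: [0.819, 0.574, -0.001, 0.0]
ft_force: [1.2, 0.0, 0.0]
grip_width: 0.004
t 6.55 pos [0.5183 0.2724 0.0399] yaw_y -19.98 tilt [-0.001  -0.0012 -1.    ] F [1.2 0.  0. ] w 0.004 j7 -1.23
ROW [0.033 0.    0.309] turn 0.0
```

```bash
python3 -m pendant '[[0.02,0,0.16,0,1],[0.02,0,0.25,0,1],[0.02,0,0.32,0,1],[0.02,0,0.34,0,1],[0.02,0,0.34,0,1]]'
python3 - <<'E'
from h import *
a,_=shot('scene','k5');crop(a,380,160,500,265,5,'k5')
E
```

```text
clock: 7.18
position: [0.5193, 0.274, 0.028]
ee_rot: [0.819, 0.574, 0.0, 0.001]
ft_force: [-3.0, -5.7, 13.5]
grip_width: -0.002
```

View pics/k5.png

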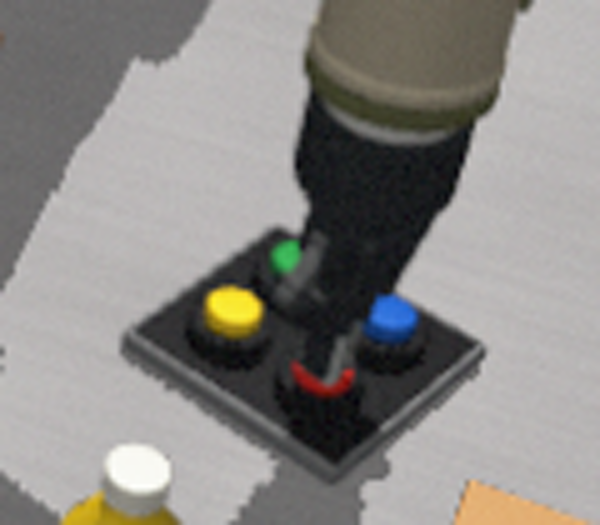

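Red is at the bottom with blue still up. I'll lift, open, and go above the clip.

```bash
python3 -m pendant '[[0,0,-0.8,0,1],[0,0,-2.2,0,1],[0,0,-3.6,0,0.8],[-1,0,-4.6,0,0.4],[-2,0,-5,0,0]]'
python3 - <<'E'
from h import *
plan(.537,-.228,.225,-20.2)
E
```

```text
clock: 7.85
position: [0.4916, 0.1994, 0.2291]
ee_rot: [0.818, 0.575, 0.001, 0.0]
ft_force: [0.2, -0.7, 0.3]
grip_width: 0.616
t 7.85 pos [0.4916 0.1994 0.2291] yaw_y -19.85 tilt [ 0.0026  0.0011 -1.    ] F [ 0.2 -0.7  0.3] w 0.616 j7 -0.96
ROW [-9.666  4.696  0.094] turn 0.06
```

```bash
python3 -m pendant '[[-1.4,0.7,0,0,0],[-2.8,1.4,0,0,0],[-4.2,2.1,0,0,0],[-5.6,2.7,0,0,0],[-7,3.4,0,0,0]]'
python3 -m pendant '[[-1.4,0.7,0,0,0],[-2.3,1.1,0,0,0],[-2.3,1.1,0,0,0],[-2.3,1.1,0,0,0]]'
python3 - <<'E'
from h import *
plan(.537,-.228,.225,-20.2)
E
```

```text
clock: 8.48
position: [0.5237, -0.112, 0.2271]
ee_rot: [0.819, 0.574, 0.0, 0.0]
ft_force: [0.6, 0.1, 0.6]
grip_width: 1.001
clock: 8.98
position: [0.534, -0.2107, 0.2268]
ee_rot: [0.819, 0.574, 0.0, -0.0]
ft_force: [0.3, 1.4, -0.1]
grip_width: 0.996
t 8.97 pos [ 0.534  -0.2107  0.2268] yaw_y -19.88 tilt [-1.e-04  8.e-04 -1.e+00] F [ 0.3  1.4 -0.1] w 0.996 j7 -0.18
ROW [-0.382  0.217  0.045] turn 0.05
```

```bash
python3 -m pendant '[[-0.3,0.2,0.6,0,0],[-0.38,0.22,1.3,0,0],[-0.38,0.22,1.4,0,0],[-0.38,0.22,1.4,0,0]]'
python3 - <<'E'
from h import *
plan(.537,-.228,.118,-20.2); a,d=shot('scene','g1'); t,_=shot('top','g1'); crop(a,230,60,360,215,5,'g1');crop(t,330,160,450,280,5,'g1t')
E
```

```text
clock: 9.48
position: [0.5375, -0.2278, 0.1718]
ee_rot: [0.818, 0.575, 0.0, 0.0]
ft_force: [0.2, 0.7, 0.5]
grip_width: 1.0
t 9.47 pos [ 0.5375 -0.2278  0.1718] yaw_y -19.83 tilt [ 7.e-04 -0.e+00 -1.e+00] F [0.2 0.7 0.5] w 1.0 j7 -0.18
ROW [-0.009 -0.012  1.346] turn 0.06
```

View pics/g1.png

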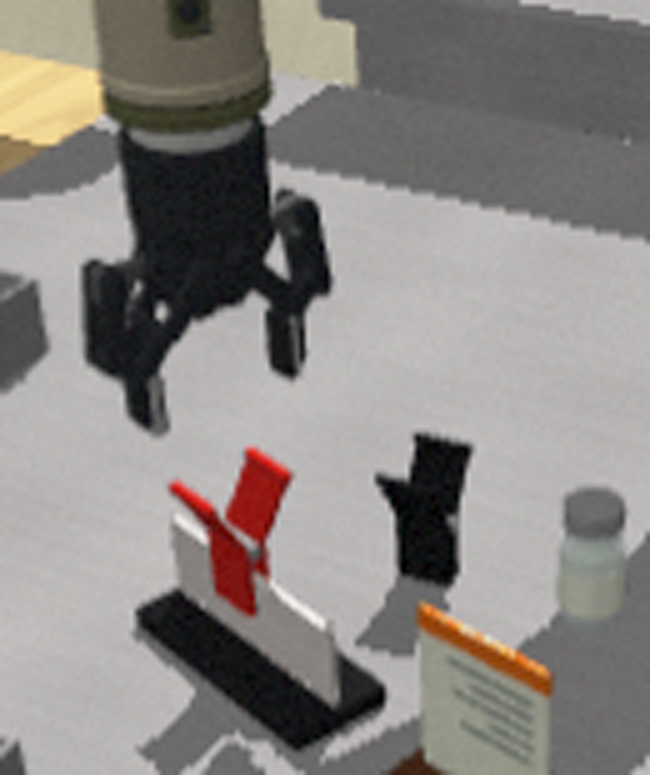

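View pics/g1t.png

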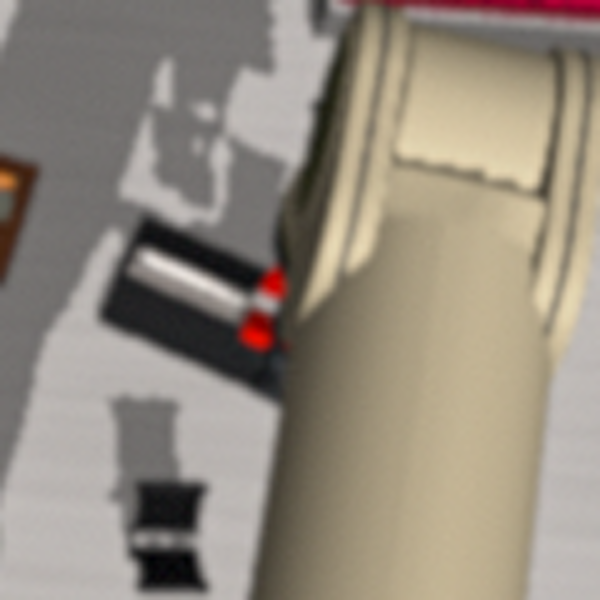

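The scene view shows the open fingers straddling the red wings, left pad at crop (150,430) and right at (290,375), with the wings at (170,487) and (270,460). I'll go down around them.

```bash
python3 -m pendant '[[0,0,0.5,0.05,0],[0,0,1.0,0.05,0],[0,0,1.4,0.05,0],[0,0,1.4,0.05,0],[0,0,1.4,0.05,0]]' 40
python3 - <<'E'
from h import *
plan(.537,-.228,.116,-20.2); a,d=shot('scene','g2'); t,_=shot('top','g2'); crop(a,230,60,360,215,5,'g2');crop(t,330,160,450,280,5,'g2t')
E
```

```text
clock: 10.2
position: [0.5374, -0.229, 0.1153]
ee_rot: [0.82, 0.572, 0.0, 0.0]
ft_force: [-0.1, 0.2, 0.1]
grip_width: 0.997
t 10.2 pos [ 0.5374 -0.229   0.1153] yaw_y -20.23 tilt [ 5.e-04 -0.e+00 -1.e+00] F [-0.1  0.2  0.1] w 0.997 j7 -0.21
ROW [ 0.021 -0.017 -0.017] turn -0.0
```

View pics/g2.png

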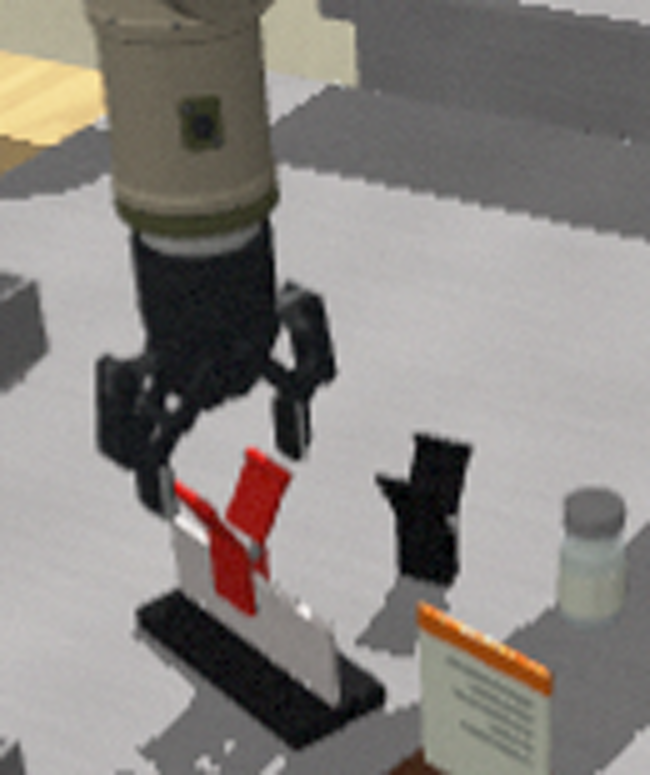

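```bash
python3 - <<'E'
from h import *
a,d=load('scene','g2')
im=cv2.resize(a[60:215,230:360],None,fx=5,fy=5,interpolation=cv2.INTER_CUBIC)[:,:,::-1].copy()
def dot(X,c):
    u=(proj('scene',X)[0]-[230,60]+.5)*5; cv2.circle(im,tuple(int(q) for q in u),3,c,-1)
o=manip.get_obs(); M=R.from_quat(o['ee_rot']).as_matrix(); p=o['position']
for s in(1,-1):
    for w in(-.011,.011): dot(p+M[:,1]*s*.0425+M[:,0]*w+np.array([0,0,.013]),(0,255,0))
cx=np.array([np.cos(np.radians(-20)),np.sin(np.radians(-20)),0]); cy=np.array([-cx[1],cx[0],0]); c=np.array([.537,-.228,.130])
for s in(1,-1):
    for w in(-.021,0,.021): dot(c+cx*s*.027+cy*w,(255,0,0))
cv2.imwrite('pics/g2o.png',im)
P=cloud('scene',a,d)
H,S,V=cv2.split(cv2.cvtColor(a,cv2.COLOR_RGB2HSV))
# dark fingertip points in tool coords
m=np.zeros(H.shape,bool); m[125:170,245:300]=1; m&=(V<110)&(P[...,2]>.12)&(P[...,2]<.15)&~((S>150)&((H<8)|(H>172)))
Q=(P[m]-p)@M; 
for s in(1,-1):
    q=Q[np.sign(Q[:,1])==s]; q=q[np.abs(q[:,1])<.08]; print(s,len(q),np.percentile(q,[5,50,95],axis=0).round(4))
red=(S>150)&((H<8)|(H>172))&(P[...,2]>.122)&(P[...,2]<.15); red[:, :250]=0; red[:,300:]=0; red[:140]=0;red[175:]=0
q=(P[red]-p)@M
for s in(1,-1):
    k=q[np.sign(q[:,1])==s]; print('red',len(k),np.percentile(k,[2,50,98],axis=0).round(4))
E
```

```text
1 34 [[-0.005   0.0441 -0.0322]
 [ 0.0065  0.05   -0.027 ]
 [ 0.011   0.0558 -0.0164]]
-1 38 [[-0.0102 -0.0535 -0.0329]
 [ 0.0045 -0.044  -0.0255]
 [ 0.011  -0.0418 -0.0165]]
red 20 [[-0.0105  0.0239 -0.0191]
 [ 0.005   0.0274 -0.0156]
 [ 0.0195  0.0296 -0.0078]]
red 39 [[-0.0176 -0.0291 -0.0196]
 [ 0.0008 -0.0256 -0.0117]
 [ 0.0196 -0.0226 -0.0065]]
```

View pics/g2o.png

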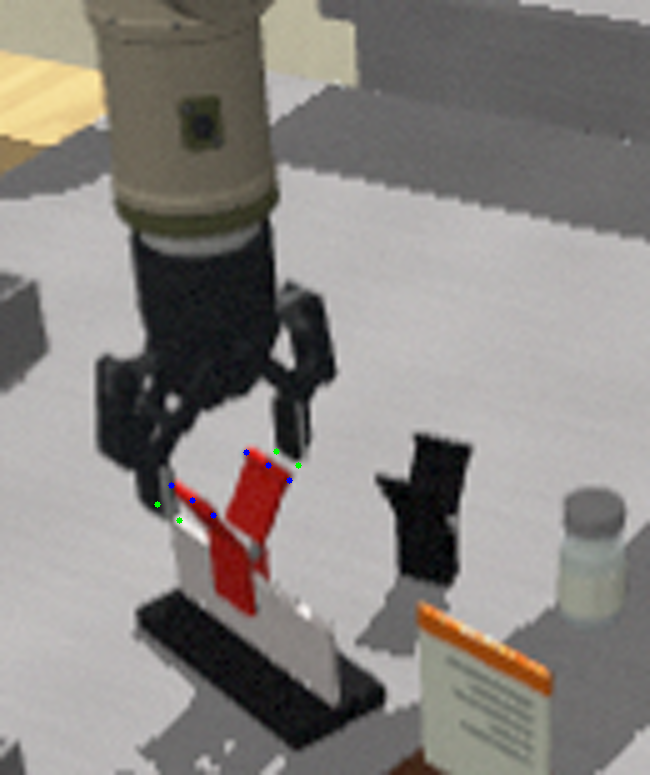

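The overlay shows the projected pad tips and bars lying on the real ones, to about 1 mm, so the tool is centred. I'll start the squeeze gently.

```bash
python3 -m pendant '[[0,0,0,0,0.2],[0,0,0,0,0.3],[0,0,0,0,0.36],[0,0,0,0,0.36]]' 40
python3 -m pendant '[[0,0,0,0,0.43],[0,0,0,0,0.5],[0,0,0,0,0.5],[0,0,0,0,0.5]]'
python3 - <<'E'
from h import *
plan(.537,-.228,.116,-20.2); a,d=shot('scene','g3'); crop(a,230,60,360,215,5,'g3')
E
```

```text
clock: 10.8
position: [0.537, -0.229, 0.115]
ee_rot: [0.82, 0.572, -0.0, 0.0]
ft_force: [-0.8, 0.3, -0.4]
grip_width: 0.644
clock: 11.3
position: [0.5371, -0.229, 0.115]
ee_rot: [0.82, 0.572, 0.0, 0.0]
ft_force: [0.1, -1.0, -0.1]
grip_width: 0.5
t 11.3 pos [ 0.5371 -0.229   0.115 ] yaw_y -20.23 tilt [ 1.e-04 -1.e-04 -1.e+00] F [ 0.1 -1.  -0.1] w 0.5 j7 -0.21
ROW [ 0.023 -0.011 -0.024] turn -0.0
```

View pics/g3.png

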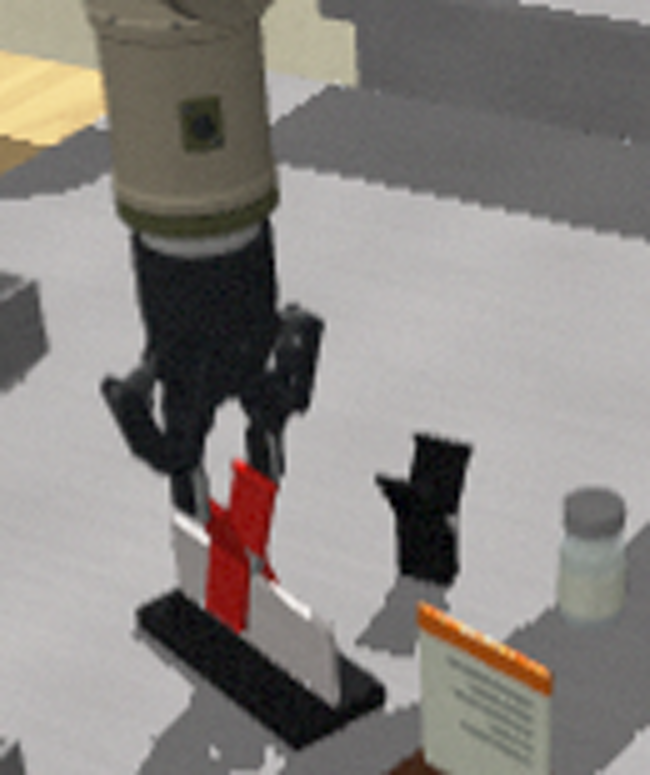

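The clip slid down about 8 mm with the swinging pads, though it is open now. I'll rise a little before squeezing to the stop.

```bash
python3 -m pendant '[[0,0,-0.15,0,0.5],[0,0,-0.25,0,0.52],[0,0,-0.25,0,0.56],[0,0,-0.25,0,0.58],[0,0,-0.25,0,0.62]]' 40
python3 -m pendant '[[0,0,-0.1,0,0.7],[0,0,-0.1,0,0.75],[0,0,-0.1,0,0.75]]' 40
python3 - <<'E'
from h import *
plan(.537,-.228,.15,-20.2); a,d=shot('scene','g4'); crop(a,230,60,360,215,5,'g4')
E
```

```text
clock: 11.98
position: [0.537, -0.229, 0.1249]
ee_rot: [0.82, 0.572, -0.0, -0.0]
ft_force: [-0.5, 0.1, -1.7]
grip_width: 0.382
clock: 12.35
position: [0.5371, -0.229, 0.1291]
ee_rot: [0.82, 0.572, -0.0, 0.0]
ft_force: [0.0, 0.1, -0.7]
grip_width: 0.364
t 12.35 pos [ 0.5371 -0.229   0.1291] yaw_y -20.23 tilt [ 1.e-04 -1.e-04 -1.e+00] F [ 0.   0.1 -0.7] w 0.364 j7 -0.21
ROW [ 0.024 -0.011 -0.523] turn -0.01
```

View pics/g4.png

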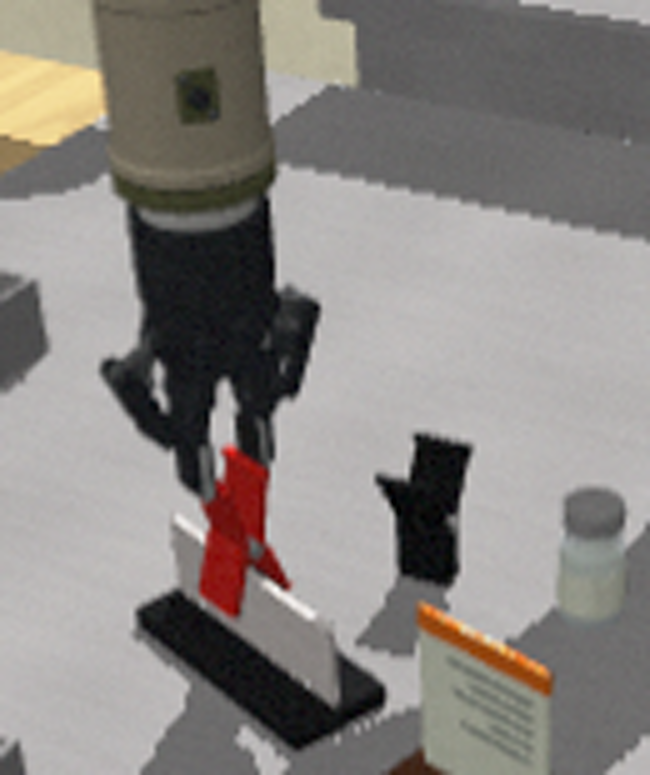

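The clip is wide open at the stop (width 0.364), upright and free of the fin. I'll lift it straight up.

```bash
python3 -m pendant '[[0,0,-0.3,0,0.75],[0,0,-0.8,0,0.75],[0,0,-1.6,0,0.75],[0,0,-2.5,0,0.75],[0,0,-3,0,0.75]]' 40
python3 - <<'E'
from h import *
plan(.601,-.028,.24,-13.4); a,d=shot('scene','g5'); crop(a,230,40,360,195,5,'g5')
E
```

```text
clock: 13.02
position: [0.5379, -0.229, 0.2528]
ee_rot: [0.82, 0.572, 0.001, 0.002]
ft_force: [-0.4, -0.3, -0.2]
grip_width: 0.363
t 13.03 pos [ 0.5379 -0.229   0.2528] yaw_y -20.21 tilt [ 0.0035 -0.0017 -1.    ] F [-0.4 -0.3 -0.2] w 0.363 j7 -0.16
ROW [ 5.261 -0.256  0.318] turn -1.14
```

View pics/g5.png

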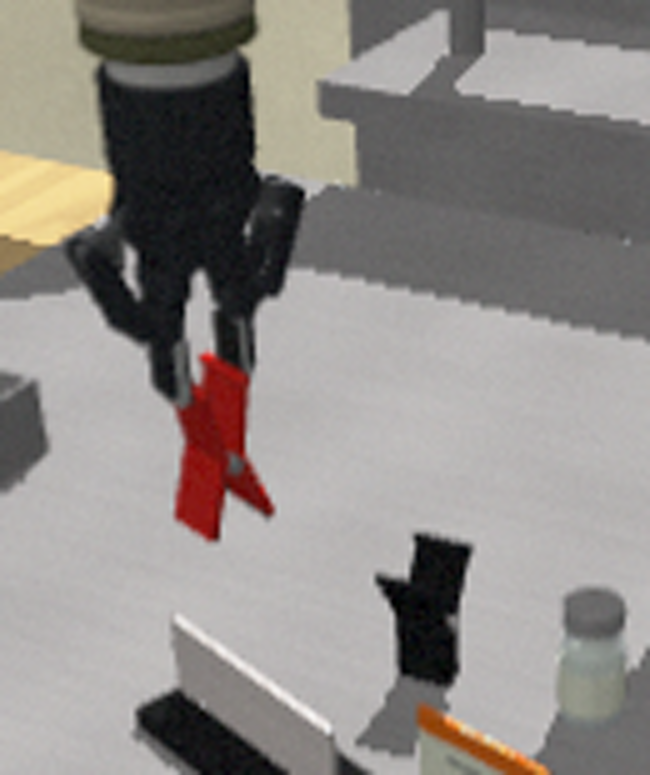

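The clip is off the rail and held open and upright. I'll carry it over the card.

```bash
python3 -m pendant '[[0.6,0,0,-0.2,0.75],[1.6,-0.1,0,-0.5,0.75],[2.8,-0.1,0,-0.8,0.75],[4,-0.2,0,-1.1,0.75],[4.8,-0.25,0,-1.1,0.75]]' 40
python3 -m pendant '[[0.3,0,0,0,0.75],[0.4,0,0,0,0.75],[0.4,0,0,0,0.75],[0.4,0,0,0,0.75]]'
python3 - <<'E'
from h import *
plan(.601,-.028,.22,-13.4); a,d=shot('scene','g6'); t,_=shot('top','g6');crop(a,270,60,400,215,5,'g6')
P=cloud('scene',a,d);H,S,V=cv2.split(cv2.cvtColor(a,cv2.COLOR_RGB2HSV))
o=manip.get_obs(); M=R.from_quat(o['ee_rot']).as_matrix(); p=o['position']
m=(S>150)&((H<6)|(H>172)); b=np.zeros_like(m); b[90:240,270:400]=1; m&=b&(P[...,2]>.14)
q=(P[m]-p)@M; print(len(q),np.percentile(q,[1,50,99],axis=0).round(4))
for s in(1,-1):
  k=q[q[:,1]*s>0]; print(s,len(k),np.percentile(k,[2,98],axis=0).round(4))
E
```

```text
clock: 13.7
position: [0.594, -0.0409, 0.2486]
ee_rot: [0.784, 0.62, 0.0, -0.001]
ft_force: [-0.0, -0.8, -0.9]
grip_width: 0.359
clock: 14.2
position: [0.5977, -0.0313, 0.249]
ee_rot: [0.787, 0.617, -0.0, 0.0]
ft_force: [-0.6, -0.0, -0.0]
grip_width: 0.364
t 14.2 pos [ 0.5977 -0.0313  0.249 ] yaw_y -13.74 tilt [-1.e-04 -6.e-04 -1.e+00] F [-0.6 -0.  -0. ] w 0.364 j7 -0.43
ROW [0.1   0.06  0.724] turn -0.06
513 [[-0.0184 -0.0198 -0.013 ]
 [ 0.0061  0.008   0.0343]
 [ 0.0184  0.0193  0.077 ]]
1 343 [[-0.0181  0.0042 -0.0106]
 [ 0.0178  0.0192  0.077 ]]
-1 170 [[-0.0128 -0.0201 -0.0131]
 [ 0.0183 -0.0051  0.0747]]
```

View pics/g6.png

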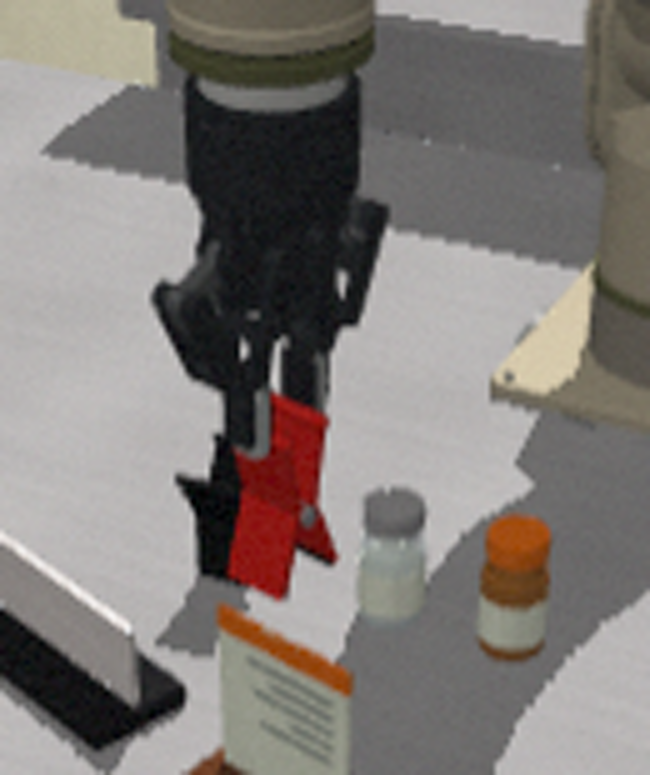

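The scene view shows the clip hanging over the card, tips 77 mm below the TCP and centred in the tool frame. The card's orange edge is at crop (285,650). I'll align and come down to just above the edge.

```bash
python3 -m pendant '[[0.1,0.06,0.1,-0.06,0.75],[0.1,0.06,0.4,-0.06,0.75],[0.1,0.06,0.7,-0.06,0.75],[0.1,0.06,0.8,-0.06,0.75],[0.1,0.06,0.8,-0.06,0.75]]' 40
cat > chk.py <<'E'
from h import *
import sys
nm=sys.argv[1]
plan(.601,-.028,.184,-13.4); a,d=shot('scene',nm); t,dt=shot('top',nm);crop(a,270,80,400,235,5,nm)
P=cloud('scene',a,d);H,S,V=cv2.split(cv2.cvtColor(a,cv2.COLOR_RGB2HSV))
o=manip.get_obs(); M=R.from_quat(o['ee_rot']).as_matrix(); p=o['position']
b=np.zeros(H.shape,bool); b[90:240,270:400]=1
m=b&(S>150)&((H<6)|(H>172))&(P[...,2]>.09)
q=(P[m]-p)@M; print('clip in tool',len(q),np.percentile(q,[1,99],axis=0).round(4))
c=b&(S>150)&(H>7)&(H<20)&(P[...,2]>.115)&(P[...,2]<.136); c[:,345:]=0; Q=P[c]
r=cv2.minAreaRect(Q[:,:2].astype(np.float32)); print('card world',len(Q),r); 
q=(Q-p)@M; print('card in tool',np.percentile(q,[1,50,99],axis=0).round(4))
E
python3 chk.py g7
```

```text
clock: 14.92
position: [0.6009, -0.0266, 0.2166]
ee_rot: [0.784, 0.621, -0.0, -0.0]
ft_force: [-0.5, 0.2, -0.4]
grip_width: 0.361
t 14.93 pos [ 0.6009 -0.0266  0.2166] yaw_y -13.27 tilt [-7.e-04 -0.e+00 -1.e+00] F [-0.5  0.2 -0.4] w 0.361 j7 -0.45
ROW [-0.033  0.01   0.815] turn 0.02
clip in tool 478 [[-0.0177 -0.0198 -0.0122]
 [ 0.0188  0.0185  0.0774]]
card world 71 ((0.6018657684326172, -0.02768056094646454), (0.08747468888759613, 0.006205259822309017), 74.62759399414062)
card in tool [[-0.0446 -0.002   0.0855]
 [ 0.0189  0.0003  0.0947]
 [ 0.0426  0.0027  0.1015]]
```

View pics/g7.png

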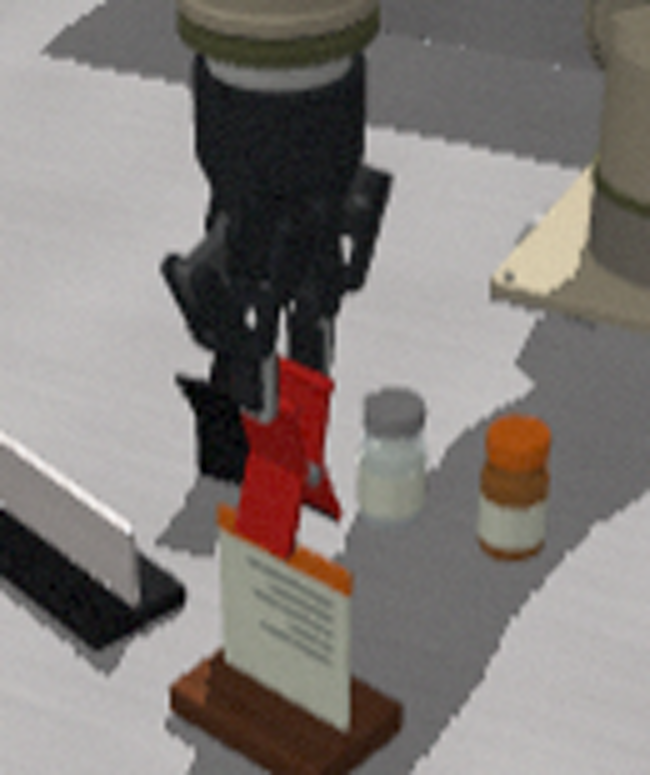

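The card is within 1 mm of the tool centre and the clip straddles it symmetrically. I'll go down slowly.

```bash
python3 -m pendant '[[-0.03,0.01,0.15,0,0.75],[-0.03,0.01,0.35,0,0.75],[-0.03,0.01,0.55,0,0.75],[-0.03,0.01,0.72,0,0.75],[-0.03,0.01,0.82,0,0.75]]' 40
python3 -m pendant '[[0,0,0,0,0.75],[0,0,0,0,0.75],[0,0,0,0,0.75]]'
python3 chk.py g8
```

```text
clock: 15.65
position: [0.6011, -0.0278, 0.1836]
ee_rot: [0.784, 0.621, -0.0, -0.0]
ft_force: [-0.1, -1.2, -0.5]
grip_width: 0.364
clock: 16.02
position: [0.6014, -0.0278, 0.1845]
ee_rot: [0.784, 0.621, 0.0, 0.0]
ft_force: [0.8, 0.5, 0.1]
grip_width: 0.359
t 16.02 pos [ 0.6014 -0.0278  0.1845] yaw_y -13.27 tilt [ 5.e-04 -1.e-04 -1.e+00] F [0.8 0.5 0.1] w 0.359 j7 -0.46
ROW [-0.008 -0.008  0.012] turn 0.02
clip in tool 443 [[-0.0165 -0.0166 -0.0135]
 [ 0.0192  0.0189  0.0764]]
card world 72 ((0.6042073965072632, -0.028319865465164185), (0.08812524378299713, 0.012417318299412727), 77.97826385498047)
card in tool [[-0.0434 -0.0032  0.0517]
 [ 0.0218 -0.0002  0.0595]
 [ 0.0439  0.0049  0.0686]]
```

View pics/g8.png

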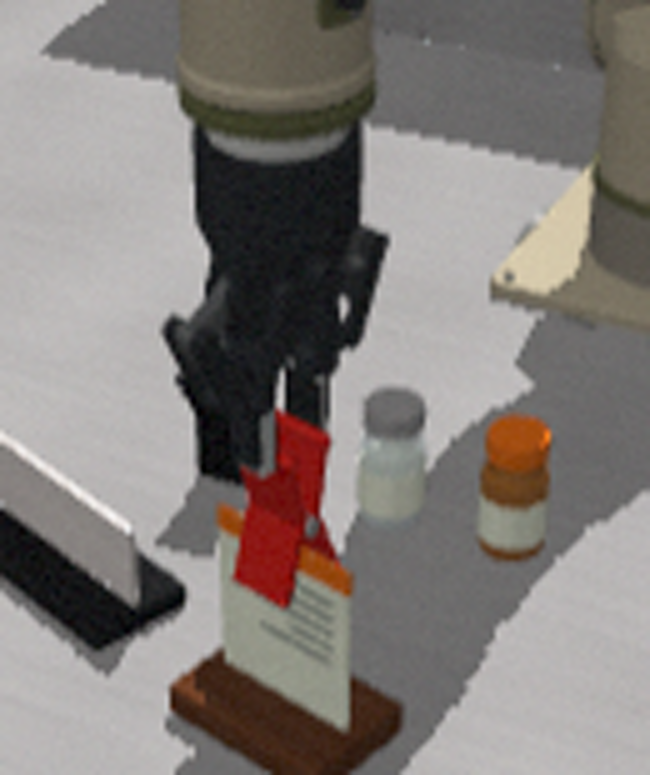

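View pics/g8_scene.png

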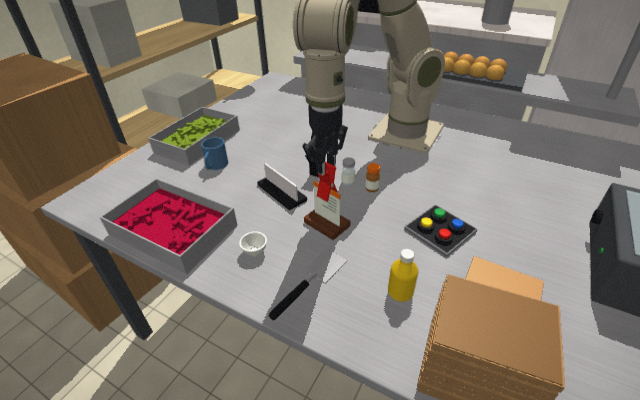

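The card's edge is in the middle of the mouth, with the tips about 22 mm below it. There is no contact force and the stand is where it was. I'll let it settle briefly and then hand in.

```bash
python3 -m pendant '[[0,0,0,0,0.75],[0,0,0,0,0.75],[0,0,0,0,0.75],[0,0,0,0,0.75]]'
python3 - <<'E'
from h import *
o=manip.get_obs(); print(np.abs(o['joint_velocities']).max(),o['ft_force'],o['grip_width']); print(hand_in())
E
```

```text
clock: 16.62
position: [0.6012, -0.0278, 0.1842]
ee_rot: [0.784, 0.621, 0.0, 0.0]
ft_force: [1.0, 0.9, 0.3]
grip_width: 0.363
0.001684620162574955 [1.00068769 0.9394503  0.33262743] 0.3626676368008331
the job is handed in; nothing more can be done
None
```

The order is entered, and the red clip is off its rail and held open over the card. I handed in at about 16.6 s; `hand_in()` gives no verdict.

- **Keys:** I pressed green, then yellow, then red, each down to the bottom (TCP at z about 0.028 m, 13–19 N). The blue key looked up in every picture.
- **Clip:** I squeezed it by its wings to the stop (width 0.363) and lifted it off. While the grip closed, the clip slid about 8 mm down the fin. I rose about 10 mm before finishing the squeeze, and it stayed upright.
- **Final hold:** The jaws straddle the middle of the card's top edge, with the card centred to about 1 mm and the tips about 22 mm below the edge.
    - The arm was still, and the measured force was about 1 N, which is within the noise.
    - The last card-edge reading was about 3 mm off in x, with the clip partly hiding the card. The card's position relative to the tool still agreed to within 1 mm.
    - The stand and the other things in view looked unmoved in the last picture.

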